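# Seal a dye pail and hang it by its bail

## Robot

A 6-joint arm with a two-finger parallel gripper is mounted at the origin on the work surface; the furniture and walls round the work are solid. World frame = base frame: x ahead of the robot, y to its left, z up, the work surface at z = 0. Lengths are in m, angles in degrees, forces in N, time in s.
With the tool pointing down it reaches from about 0.325 to 1 m from the base axis. Payload 5.1 kg.
Tool frame: the origin (TCP) lies midway between the tips of the shut fingers; the grasp point (between the pads) lies env.pinch_z behind it (env.pinch_z is the distance from the TCP to the grasp point, in m); x points along the fingers, z is the direction in which the jaws open and shut, and the axes are right-handed (so a half turn about x gives the same grasp; the last joint's range is limited). The gripper opens to 85 mm and grips with 20 to 120 N. Pads are 22 mm wide; open, the fingers measure 114 mm over their backs; the gripper's body (76 mm by 85 mm) begins 54 mm behind the grasp point. The pads swing forward as they close: fully open they stand 13 mm farther back than shut.
Start: joints at [61.043, 7.093, 94.555, -0, 78.352, -4.733], TCP at [0.267, 0.593, 0.231] pointing down, gripper open.
Joint ranges: [-149.61, 149.61], [-58.7, 133.49], [1.44, 155.28], [-77.14, 257.14], [18.33, 153.61], [-166.67, 166.67]. Speed limits (degrees/s): [147.25, 147.25, 180, 180, 180, 180].

## Interface

Orientations are given as a 3x3 rotation matrix whose columns are the frame's x, y, z axes.
In Python, from cell import env gives the robot as it stands. The module is installed in compiled form; this text tells all that it offers.
- The arm moves only by the shell command python3 -m creep 'ROWS' [OPENING] [FORCE]. ROWS is JSON, a list of rows, each an object of numbers: "x", "y", "z": the shift along the tool's x, y, z in cm; "twist": the turn about the tool's x in rad. In form: [{"x": .., "y": .., "z": .., "twist": ..}, ...]. A call has 1 to 8 rows; each row is the pose to reach, as a shift and turn from the pose commanded when the call began, along the tool's axes at that moment; what a row does not reach only later rows make up. A row lasts 1/12 s, in which the tool goes at most 41.7 mm and 7.16 degrees, less where a joint would pass 70% of its speed; a pose out of reach is approached as far as the arm can. A call with a gripper value outside its range is refused whole. OPENING is the opening, from -1 (shut) to 1 (fully open), set as the call begins (- or left out, the last holds). The fingers move at their own pace and stop on an object; FORCE is the grip in N (left out, the last holds). Time passes only in rows, so rows that repeat a pose let the fingers close. It gives the time, the measured TCP pose, the force and the opening at its end, in the units of the state.
- env.get_state(): the state, without advancing time (a new reading comes with each control period).
- env.read_camera(name): name is "side" or "top"; returns the picture (400x640x3 uint8, blue, green, red); there is no depth.
- env.camera_params(name): a dict with "fx", "fy", "cx", "cy" (pixels), "origin" and "rotation" of the camera in the world. Camera axes: x right, y up, looking along -z (the intrinsics and any distortion apply to the point x, -y, -z); pixel columns grow to the right and rows downward; lengths in m; the calibration is good to about 2 mm. A picture is of the moment at which its call begins. camera_params takes no time and is no camera call.
- env.sign_off(): hands the job in, once; it reports no verdict.
The state is a dict: "t": time; "q": joint angles; "joint_velocities": joint speeds; "joint_efforts": joint torques, N m; "eef_pos": TCP position; "eef_rot": TCP orientation; "contact_force": force on the tool from outside, world axes, zero at the start; "wrist_torque": the same for the moment, N m; "width": finger opening in m.
Only numpy, scipy, OpenCV 4.12 (cv2) and the standard library are available. Lean on these libraries where they do the work, as an engineer would, in place of code of your own. Each camera call takes 0.05 s, during which the arm holds its last target. There are 200 camera calls.

## Task

Close the small pail and hang it up: with the lid seater, press its snap lid squarely down until it clicks fully home, then stand the seater back upright on the bench. Next, with the pail still standing on the bench, swing its flat-lying bail upright; then carry the pail by the bail and hang it level from both prongs of the twin hook, one prong on either side of the roller grip, and let go. Keep the pail from tipping and leave the bottles, the beaker and the cup where they stand.

Things in the scene. Friction and masses are not known exactly. Their poses are not given: they have to be found in the camera images.
- pail: Small round white plastic pail, loose, about 0.6 kg in all: 106 mm across at the top, 90 mm at the foot, walls 100 mm high (closed body). Origin: centre of its underside; z up. The bail's hinge line runs along its y axis 80 mm above the origin, with ears 64 mm out on either side (132 mm over all).
- pail_lid (a joint): Snap lid, grey disc 117 mm across with a raised 4 mm border (flat recess 97 mm across inside it). 0 = lid loose on the bead, standing 8 mm proud; 0.008 = fully home (grows downward). Pushing takes up to about 12 N in the first 2 mm, then less; past about 5 mm it snaps home by itself against a hard stop and stays.
- lid_top (a point): Middle of the flat recessed top of the lid, on the pail's axis; 111 mm above the pail's underside when proud, 103 mm when home. z up.
- pail_bail (a joint): Swing bail: steel wire 5 mm thick, as tall as 105 mm from hinge to top, 128 mm wide, with a straight top 100 mm long. 0 = upright over the pail; +1.36 rad = lying flat on the stops at the pail's +x side (all starts), about 0.21 rad above level. Free to fall; light friction. Its oval eyes have 3 mm of springy play on the ear pins along the bail; pushed or pulled harder than that along the bail, the light pail slides or tips.
- bail_grip (a point): Middle of the black ribbed roller grip in the centre of the bail's straight top: 19 mm thick, 36 mm long, it spins freely on the wire. Bare wire goes on either side of it. y axis: along the roller (the pail's y axis); z points from the hinge to the roller. Lying flat it is 102 mm above the bench and 103 mm out from the pail's axis, toward the pail's +x; the gap to the lid's edge is 35 mm. Hanging, it is 185 to 188 mm above the pail's underside.
- stand: Steel hanging stand, fixed to the bench: base plate 150 x 140 x 10 mm, round post 22 mm thick and 285 mm high. Origin: foot of the post on the bench; z up; its two prongs and base plate reach out along -x. The prongs are 8 mm rods 72 mm apart (at y = -36 and +36 mm), clear between them (64 mm). Below the prongs the space in front of the post is open; a pail is brought in from the front, its body below the prongs and its wire passing over their tips.
- hook_seat (a point): Point midway between the two prongs where the middle of a hung bail wire (the centre of the roller) comes to rest: 88 mm in front of the post, 260 mm above the bench; axes as the stand. Each prong has a saddle 22 mm long (along x) there, between a tip that turns up in front (wire centre must be above 281 mm to pass over) and a step up behind (above 276 mm). A hung wire runs along y.
- seater: Lid seater, loose, 0.2 kg, standing upright: flat metal foot 72 mm across and 14 mm thick with an upright round wooden handle 33 mm thick, from 30 to 82 mm above its underside, 94 mm high in all. Origin: centre of its underside; z up.
- tall_bottle: Bystander: tall dye bottle with screw cap, 68 mm across, 163 mm high. Origin: centre of its underside.
- short_bottle: Bystander: short dye bottle with white screw cap, 66 mm across, 97 mm high. Origin: centre of its underside.
- beaker: Bystander: small empty glass beaker, 57 mm across, 71 mm high. Origin: centre of its underside.
- cup: Bystander: steel measuring cup, 70 mm across, 72 mm high. Origin: centre of its underside.
Things that resemble listed ones, but are neither listed nor needed, are in the scene too. Leave any green or yellow look-alike of the pail alone.

How it is judged (in metres and radians):
On the way, in this order (a step that is already met when the one before it is completed fails the run):
1. the seater, upright and centred on the lid, has pressed it until it clicked home (value of joint pail_lid above 0.0068 m and contact force between seater and pail above 1 N and horizontal distance between seater and lid_top below 0.014 m and angle between seater's own z axis and vertical below 0.15 rad), for 0.05 s.
2. the bail stands upright while the pail still stands on the bench (value of joint pail_bail between -0.3 and 0.3 rad and height (world z) of pail below 0.006 m and angle between pail's own z axis and vertical below 0.1 rad), for 0.05 s.
At the end, for the whole second after the job is handed in: The pail hangs at rest from both prongs (middle of the bail within 16 mm fore and aft, 18 mm sideways, 6 mm in height of the seat), tilted less than 0.15 rad and slower than 40 mm/s; lid home (6.8 of 8 mm or more); seater upright within 0.1 rad and at rest on the bench (x of bail_grip in the frame of hook_seat between -0.016 and 0.016 m and y of bail_grip in the frame of hook_seat between -0.018 and 0.018 m and z of bail_grip in the frame of hook_seat between -0.006 and 0.006 m and contact force between pail and stand above 1.5 N and angle between pail's own z axis and vertical below 0.15 rad and linear speed of pail below 0.04 m/s and value of joint pail_lid above 0.0068 m and height (world z) of seater between -0.006 and 0.006 m and angle between seater's own z axis and vertical below 0.1 rad and linear speed of seater below 0.02 m/s); the robot touches nothing.
It fails at once if the pail is tipped by more than 0.45 rad (angle between pail's own z axis and vertical above 0.45 rad).
It fails at once if the lid is pushed down without the seater standing over it (value of joint pail_lid between 0.003 and 0.006 m and horizontal distance between seater and lid_top above 0.03 m).
It fails at once if a bystander (tall bottle, short bottle, beaker or cup) is shifted by more than 25 mm or tipped by more than 0.3 rad (distance of any of tall_bottle, short_bottle, beaker, cup from where it was at the start of the episode above 0.025 m or angle between any of tall_bottle, short_bottle, beaker, cup's own z axis and vertical above 0.3 rad).
It also fails if it takes over 72 s, if anything falls off the work surface, if the arm or the gripper's body presses on something with over 40 N, if the wrist force passes 120 N, or if a joint passes its speed limit or range.

## Working session

There is one attempt and no reset: what is moved stays moved. The work goes in short steps, Python scripts to look and compute and a shell command to move; the robot and the scene stay as the last step left them, time stands still between calls to the robot, and variables do not carry over. Pictures are saved under pics/ and viewed, about 8 in all and at most 12, crops included, and the job is handed in when it is done.

```bash
mkdir -p pics
python3 - <<'E'
from cell import env
import cv2,numpy as np
print(env.pinch_z,env.get_state())
for n in("side","top"):
    cv2.imwrite(f"pics/{n}0.png",env.read_camera(n)); print(n,env.camera_params(n))
E
```

```text
0.0187 {'t': 0.0, 'q': array([ 6.10413850e+01,  7.13475119e+00,  9.46337112e+01,  1.29395557e-03,
        7.83515183e+01, -4.73281242e+00]), 'joint_velocities': array([ 0.01477672, -0.00372002, -0.02838107,  0.07631712,  0.07462547,
        0.0184249 ]), 'joint_efforts': array([ 4.27496898e-04, -4.23626661e+01, -3.65446258e+01, -9.05278353e-05,
        7.29681473e-03, -6.75001228e-07]), 'eef_pos': array([0.26644519, 0.59221547, 0.23004266]), 'eef_rot': array([[-1.03324833e-03, -9.11933438e-01,  4.10336858e-01],
       [-1.82152582e-03,  4.10338113e-01,  9.11931640e-01],
       [-9.99997807e-01,  1.94812665e-04, -2.08509147e-03]]), 'contact_force': array([ 0.70710018,  0.16528275, -0.03696674]), 'wrist_torque': array([-0.02010857,  0.02707958, -0.02048065]), 'width': 0.08540785578344487}
side {'fx': 376.85979480450584, 'fy': 376.85979480450584, 'cx': 321.58087984627025, 'cy': 203.9117300131312, 'origin': array([-0.11698988, -0.77568366,  0.55183123]), 'rotation': array([[ 0.81270318,  0.22108662, -0.53910505],
       [-0.58229505,  0.27462848, -0.76518734],
       [-0.02111908,  0.93578839,  0.35192908]])}
top {'fx': 487.31930591252154, 'fy': 487.31930591252154, 'cx': 317.0720823988281, 'cy': 199.91121604835925, 'origin': array([0.15929725, 0.0514304 , 1.6998469 ]), 'rotation': array([[ 0.01418199,  0.97927283, -0.20204848],
       [-0.99989781,  0.0142535 , -0.00110109],
       [ 0.00180163,  0.20204345,  0.9793749 ]])}
```

View pics/side0.png

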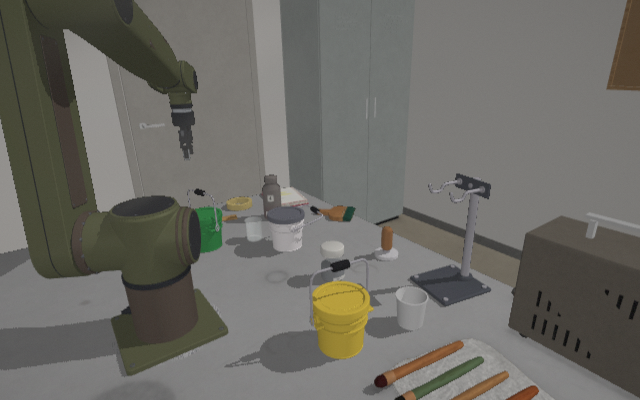

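View pics/top0.png

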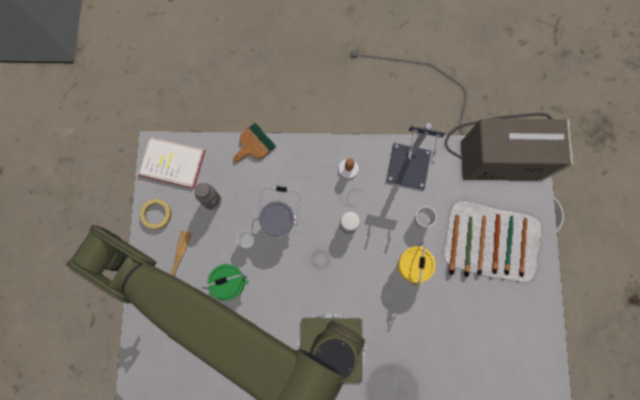

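The side view shows the grey-lid pail at (286,228), its bail grip at about (316,211), the seater at (387,240), and the stand at (465,230) with prongs near (440,188). The top view shows the lid at (277,219), the grip at (281,189), the seater at (348,168), and the stand plate at (409,166). I'll look at enlarged crops to read pixels.

```bash
cat > h.py <<'E'
from cell import env
import cv2,numpy as np
P={n:env.camera_params(n) for n in("side","top")}
def ray(n,u,v):
    p=P[n]; d=np.array([(u-p["cx"])/p["fx"],-(v-p["cy"])/p["fy"],-1.]); d=p["rotation"]@d
    return p["origin"],d/np.linalg.norm(d)
def onz(n,u,v,z):
    o,d=ray(n,u,v); return o+d*(z-o[2])/d[2]
def proj(n,X):
    p=P[n]; c=p["rotation"].T@(np.asarray(X)-p["origin"]); return p["cx"]-p["fx"]*c[0]/c[2],p["cy"]+p["fy"]*c[1]/c[2]
def tri(s,t):
    o1,d1=ray("side",*s);o2,d2=ray("top",*t)
    k=np.linalg.lstsq(np.c_[d1,-d2],o2-o1,rcond=None)[0]
    a,b=o1+k[0]*d1,o2+k[1]*d2
    return (a+b)/2,np.linalg.norm(a-b)
def crop(src,out,x0,y0,w,h,s,grid=20):
    im=cv2.imread(src) if isinstance(src,str) else src
    im=cv2.resize(im[y0:y0+h,x0:x0+w],None,fx=s,fy=s,interpolation=cv2.INTER_CUBIC)
    for x in range(-(-x0//grid)*grid,x0+w,grid):
        cv2.line(im,(int((x-x0)*s),0),(int((x-x0)*s),6),(0,0,255),1); cv2.putText(im,str(x),(int((x-x0)*s)+2,14),0,.35,(0,0,255),1)
    for y in range(-(-y0//grid)*grid,y0+h,grid):
        cv2.line(im,(0,int((y-y0)*s)),(6,int((y-y0)*s)),(0,0,255),1); cv2.putText(im,str(y),(8,int((y-y0)*s)+4),0,.35,(0,0,255),1)
    cv2.imwrite(out,im)
def tl():  # tool state brief
    s=env.get_state(); np.set_printoptions(precision=4,suppress=True); print(s["t"],s["eef_pos"],s["width"],s["contact_force"]);print(s["eef_rot"])
E
python3 - <<'E'
from h import *
crop("pics/top0.png","pics/topc.png",230,105,200,150,4)
crop("pics/side0.png","pics/sidec.png",240,165,260,150,3)
E
```

```text
(no output)
```

View pics/topc.png

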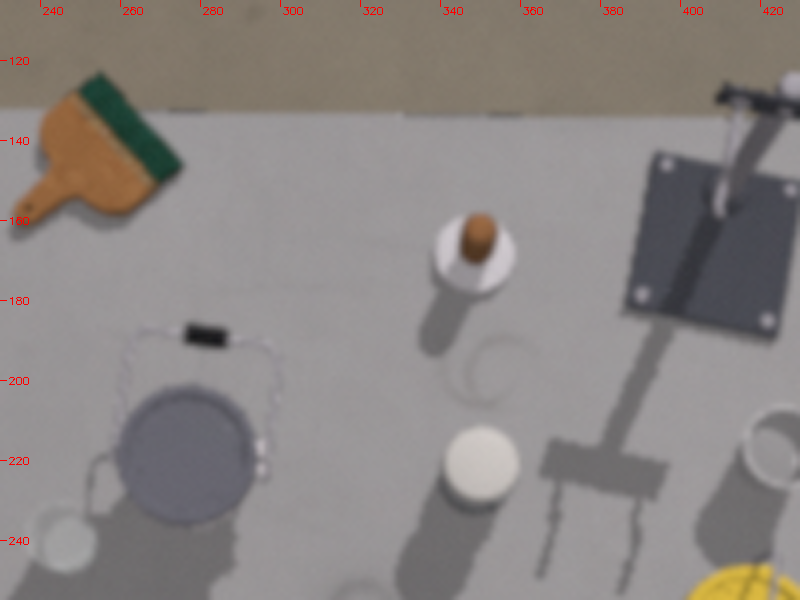

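View pics/sidec.png

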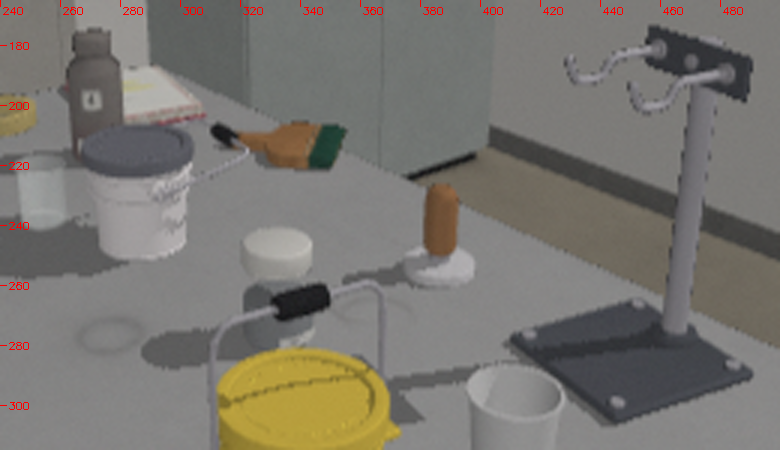

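The top crop shows the lid ellipse at about (277,218), the black grip at (281.5,189), the seater foot at (348.5,168) and its handle at (349,164). The stand plate corners are near (395,146), (391,179) and (421,186). The side crop shows the grip at (315,209), the lid at (286,214), the handle at (387,238), and the prong saddles near (435,191) and (455,201). Next I'll mask and triangulate.

Run:
```python
from h import *
T=cv2.imread("pics/top0.png").astype(int);S=cv2.imread("pics/side0.png").astype(int)
def cen(m,b):
    x0,y0,x1,y1=b;M=np.zeros(m.shape,np.uint8);M[y0:y1,x0:x1]=m[y0:y1,x0:x1]
    n,l,st,c=cv2.connectedComponentsWithStats(M);k=1+np.argmax(st[1:,4]);return c[k],st[k]
def tc(I,f,b,name):
    c,s=cen(f(I),b);print(name,c,s);return c,s
orange=lambda I:(I[...,2]-I[...,0]>40)
black=lambda I:(I.sum(2)<130)
lid=lambda I:(I.sum(2)<370)&(I[...,0]-I[...,2]>8)
ht,_=tc(T,orange,(338,150,360,180),"hT"); hs,_=tc(S,orange,(370,215,400,256),"hS")
print("handle mid",tri(hs,ht))
gt,_=tc(T,black,(270,180,295,198),"gT"); gs,_=tc(S,black,(305,200,322,218),"gS")
print("grip",tri(gs,gt))
lt,_=tc(T,lid,(255,195,300,240),"lT"); ls,_=tc(S,lid,(262,200,310,225),"lS")
print("lid",tri(ls,lt),onz("top",*lt,.113))
wht=lambda I:(I.min(2)>165)
ft,_=tc(T,wht,(335,150,362,185),"fT");print("foot",onz("top",*ft,.012))
plate=lambda I:(I.sum(2)<260)
# plate: top face corners by minAreaRect
M=np.zeros(T.shape[:2],np.uint8);M[140:195,375:440]=plate(T)[140:195,375:440]
cs=max(cv2.findContours(M,0,2)[0],key=cv2.contourArea);r=cv2.minAreaRect(cs);bp=cv2.boxPoints(r)
W=np.array([onz("top",*p,.01) for p in bp]);print(bp,W,W.mean(0)); e=np.diff(np.r_[W,W[:1]],axis=0);print(np.linalg.norm(e,axis=1),np.degrees(np.arctan2(e[:,1],e[:,0])))
crop("pics/top0.png","pics/stc.png",360,110,110,90,7,10)
```

```text
hT [349.21212121 163.53030303] [346 159   8  11  66]
hS [386.75111111 237.63111111] [382 226  11  24 225]
handle mid (array([ 0.62793609, -0.05596712,  0.05742073]), np.float64(0.004033154450245201))
gT [281.10526316 188.84210526] [277 188   8   3  19]
gS [314.         209.46428571] [311 207   8   7  28]
grip (array([0.52392058, 0.17536904, 0.10220486]), np.float64(0.002743601851106358))
lT [273.16113744 220.29383886] [261 207  28  28 211]
lS [297. 211.] [296 211   3   1   3]
lid (array([0.43690071, 0.18615507, 0.11100631]), np.float64(0.04646399396214802)) [0.41597691 0.19695126 0.113     ]
fT [354.54166667 169.77777778] [350 162   9  15  72]
foot [ 0.61968056 -0.07933634  0.012     ]
[[386.13583 182.27547]
 [394.9434  135.3019 ]
 [431.71323 142.19624]
 [422.90567 189.16982]] [[ 0.57575229 -0.19216848  0.01      ]
 [ 0.75223918 -0.22678852  0.01      ]
 [ 0.72792815 -0.359848    0.01      ]
 [ 0.55242095 -0.3226611   0.01      ]] [ 0.65208514 -0.27536653  0.01      ]
[0.17985041 0.13526216 0.17940358 0.13256197] [ -11.09833966 -100.35418972  168.03695763   79.8629533 ]
```

View pics/stc.png

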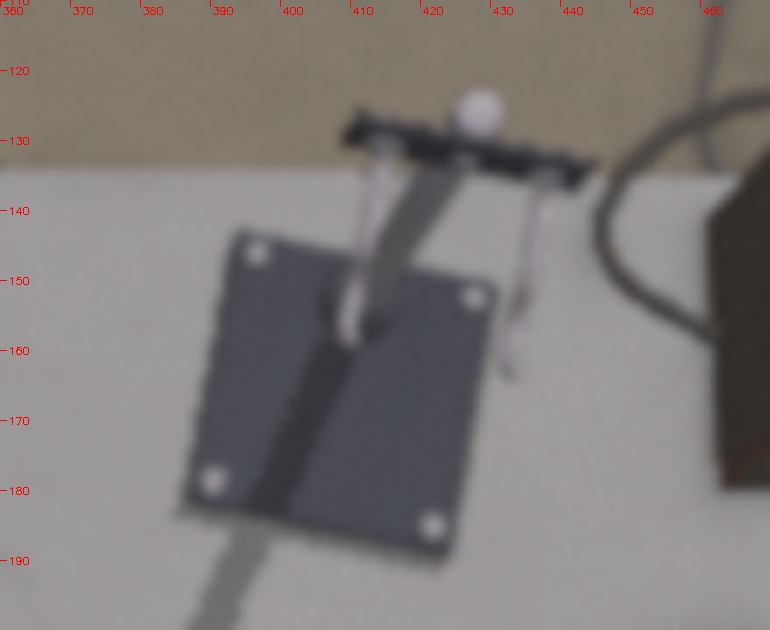

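The stand crop shows plate screws at (396.5,146), (427.5,152.3), (390.5,178.5) and (421.7,185), the post top at (428,126), and prong tips at about (409,158) and (432,164).

Run:
```python
from h import *
np.set_printoptions(precision=4,suppress=True)
T=cv2.imread("pics/top0.png").astype(int);S=cv2.imread("pics/side0.png").astype(int)
print("colors",T[218,277],T[245,277],S[214,286],S[240,330],T[185,310])
sc=[(396.5,146),(427.5,152.3),(421.7,185),(390.5,178.5)]
W=np.array([onz("top",*p,.011) for p in sc]);print("screws",W[:,:2],"c",W.mean(0))
ex=(W[0]+W[1]-W[2]-W[3])/2; ey=(W[0]-W[1]+W[3]-W[2])/2
print("yaw from ex,ey",np.degrees(np.arctan2(ex[1],ex[0])),np.degrees(np.arctan2(-ey[0],ey[1])),np.linalg.norm(ex),np.linalg.norm(ey))
print("posttop",onz("top",428,126,.285), "foot side", onz("side",240+675/3,165+330/3,.01))
print("tips top",onz("top",409,158.5,.275),onz("top",432.3,163.5,.275),"roots",onz("top",414.5,131,.27),onz("top",437.5,135,.27))
for M,n in(((T[...,0]-T[...,2]>5)&(T.sum(2)<380),"top"),((S[...,0]-S[...,2]>5)&(S.sum(2)<330),"side")):
    b=(250,195,300,240) if n=="top" else (260,200,310,235)
    m=np.zeros(M.shape,np.uint8);m[b[1]:b[3],b[0]:b[2]]=M[b[1]:b[3],b[0]:b[2]]
    m=cv2.morphologyEx(m,cv2.MORPH_OPEN,np.ones((3,3)))
    c=max(cv2.findContours(m,0,1)[0],key=cv2.contourArea);h=cv2.convexHull(c);print(n,cv2.fitEllipse(h),cv2.boundingRect(c))
print("lid eye",tri((285.6,214),(276.8,218.7)),onz("top",276.8,218.7,.113))
# foot of seater: top extents eyeball crop
print("foot",onz("top",348.6,168.3,.012),onz("side",386.3,252,.014))
# handle top end
print("handle top", tri((386.8,228.5),(349.6,160.8)))
tl()
```

```text
colors [112 102 103] [110 108 111] [98 90 90] [139 140 140] [151 150 154]
screws [[ 0.7113 -0.2315]
 [ 0.6891 -0.3431]
 [ 0.5674 -0.3186]
 [ 0.5896 -0.2078]] c [ 0.6393 -0.2753  0.011 ]
yaw from ex,ey -11.203887886903614 -11.287073004242032 0.12408023942356525 0.11337080233767274
posttop [ 0.6872 -0.2833  0.285 ] foot side [ 0.6977 -0.279   0.01  ]
tips top [ 0.5858 -0.2246  0.275 ] [ 0.5711 -0.2949  0.275 ] roots [ 0.6759 -0.2446  0.27  ] [ 0.6639 -0.3152  0.27  ]
top ((276.35064697265625, 218.26792907714844), (33.21376419067383, 33.77943801879883), 63.35335922241211) (260, 202, 33, 34)
side ((285.8541259765625, 214.6029815673828), (16.485153198242188, 36.19957733154297), 89.9698486328125) (268, 207, 36, 17)
lid eye (array([0.4219, 0.1857, 0.1087]), np.float64(0.0007290029785114717)) [0.4215 0.1851 0.113 ]
foot [ 0.6248 -0.058   0.012 ] [ 0.6196 -0.0621  0.014 ]
handle top (array([ 0.6286, -0.0549,  0.0869]), np.float64(0.005526126267466546))
0.1 [0.2665 0.5923 0.2302] 0.08510789235340908 [-0.8213 -0.7659 -0.4452]
[[-0.0009 -0.9119  0.4103]
 [-0.0017  0.4103  0.9119]
 [-1.      0.0001 -0.0019]]
```

```bash
cat >> h.py <<'E'
def to(x,y,z,yaw=None):
    """shift (cm, tool axes) and twist (rad) from the present pose to TCP x,y,z with tool z at yaw (deg)"""
    s=env.get_state();R=s["eef_rot"]; d=R.T@(np.array([x,y,z])-s["eef_pos"])*100
    cur=np.degrees(np.arctan2(R[1,2],R[0,2])); tw=0 if yaw is None else np.radians((cur-yaw+180)%360-180)
    print("shift cm",np.round(d,2),"len",round(float(np.linalg.norm(d)),1),"twist",round(float(tw),3),"yaw",round(float(cur),2))
E
python3 -c "
from h import *
to(.40,.35,.23,-5.9);to(.626,-.057,.2,-5.9)"
```

```text
shift cm [  0.04 -22.12 -16.62] len 27.7 twist 1.251 yaw 65.78
shift cm [  3.09 -59.43 -44.45] len 74.3 twist 1.251 yaw 65.78
```

```bash
python3 -m creep '[{"y":-3,"z":-2.2,"twist":0.1},{"y":-6,"z":-4.5,"twist":0.22},{"y":-9,"z":-6.7,"twist":0.34},{"y":-12,"z":-9,"twist":0.46},{"y":-15,"z":-11.2,"twist":0.58},{"y":-18,"z":-13.5,"twist":0.7},{"y":-21,"z":-15.7,"twist":0.82},{"y":-24,"z":-18,"twist":0.94}]' 1; python3 -c "
from h import *
to(.626,-.057,.2,-5.9)"
```

```text
shift cm [  3.09 -59.43 -44.45] len 74.3 twist 1.251 yaw 65.78validation failed for argument at $[0]...
```

```bash
python3 -m creep '[{"x":0,"y":-3,"z":-2.2,"twist":0.1},{"x":0,"y":-6,"z":-4.5,"twist":0.22},{"x":0,"y":-9,"z":-6.7,"twist":0.34},{"x":0,"y":-12,"z":-9,"twist":0.46},{"x":0,"y":-15,"z":-11.2,"twist":0.58},{"x":0,"y":-18,"z":-13.5,"twist":0.7},{"x":0,"y":-21,"z":-15.7,"twist":0.82},{"x":0,"y":-24,"z":-18,"twist":0.94}]' 1; python3 -c "
from h import *
to(.626,-.057,.2,-5.9)"
```

```text
t: 0.77
eef_pos: [0.412, 0.3284, 0.2309]
eef_rot: [[-0.0, -0.201, 0.98], [-0.0, 0.98, 0.201], [-1.0, -0.0, -0.0]]
contact_force: [-0.1, -0.3, -0.5]
width: 0.0855
shift cm [  3.09 -42.05  13.22] len 44.2 twist 0.305 yaw 11.59
```

```bash
python3 -m creep '[{"x":0,"y":-3,"z":1,"twist":0.1},{"x":0,"y":-6.5,"z":2,"twist":0.2},{"x":0,"y":-10,"z":3.1,"twist":0.305},{"x":0,"y":-13.5,"z":4.2,"twist":0.305},{"x":0,"y":-17,"z":5.3,"twist":0.305},{"x":0,"y":-21,"z":6.6,"twist":0.305},{"x":0,"y":-25,"z":7.9,"twist":0.305},{"x":0,"y":-28,"z":8.8,"twist":0.305}]' 1; python3 -c "
from h import *
to(.626,-.057,.2,-5.9)"
```

```text
t: 1.43
eef_pos: [0.5564, 0.0716, 0.2309]
eef_rot: [[-0.0, 0.098, 0.995], [-0.0, 0.995, -0.098], [-1.0, -0.001, -0.0]]
contact_force: [0.4, 0.3, -0.1]
width: 0.0853
shift cm [  3.1  -12.11   8.19] len 14.9 twist 0.005 yaw -5.64
```

```bash
python3 -m creep '[{"x":0.5,"y":-3,"z":2,"twist":0},{"x":1,"y":-6,"z":4,"twist":0},{"x":2,"y":-9,"z":6,"twist":0},{"x":4,"y":-12.1,"z":8.2,"twist":0.005},{"x":6,"y":-12.1,"z":8.2,"twist":0.005},{"x":8.5,"y":-12.1,"z":8.2,"twist":0.005},{"x":9.5,"y":-12.1,"z":8.2,"twist":0.005},{"x":9.5,"y":-12.1,"z":8.2,"twist":0.005}]' 1
python3 - <<'E'
from h import *
S=env.read_camera("side");T=env.read_camera("top")
crop(S,"pics/a_s.png",340,130,100,140,4);crop(T,"pics/a_t.png",300,105,100,100,4)
a=cv2.imread("pics/a_s.png");b=cv2.imread("pics/a_t.png");b=cv2.copyMakeBorder(b,0,a.shape[0]-b.shape[0],0,0,0)
cv2.imwrite("pics/a.png",np.hstack([a,b]));p=env.get_state()["eef_pos"]
print(p,proj("side",p),proj("top",p),proj("side",[p[0],p[1],.094]))
E
```

```text
t: 2.1
eef_pos: [0.6229, -0.0537, 0.1319]
eef_rot: [[-0.008, 0.102, 0.995], [0.001, 0.995, -0.102], [-1.0, 0.001, -0.008]]
contact_force: [-0.2, 0.4, -0.9]
width: 0.0854
[ 0.6254229  -0.05370124  0.1364598 ] (np.float64(387.3338637714181), np.float64(212.92631581347283)) (np.float64(349.7302786726017), np.float64(158.20390843728288)) (np.float64(386.75513037042725), np.float64(226.24919410889663))
```

View pics/a.png

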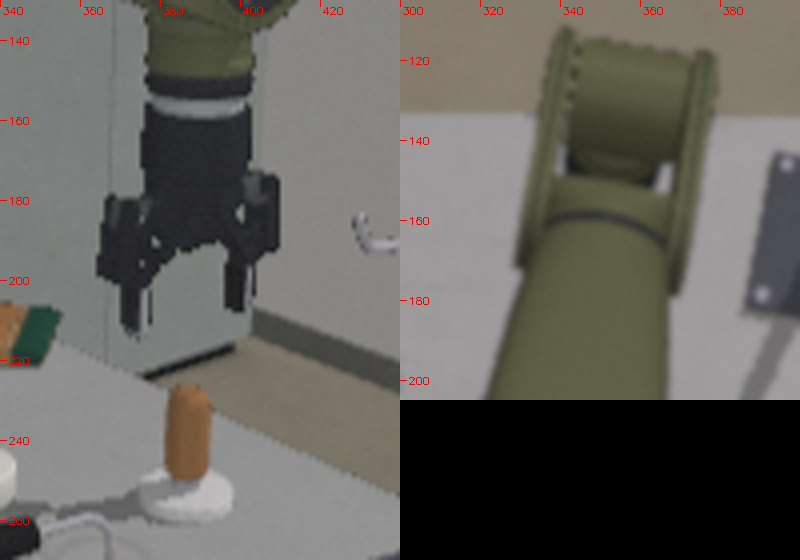

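The side view shows the open fingers straddling the handle line: the finger mid is at about x=385.5 and the handle at 386.8. That agrees to a few mm, so I'll descend.

```bash
python3 -c "
from h import *
to(.626,-.057,.041,-5.9)"
python3 -m creep '[{"x":2,"y":-0.2,"z":0,"twist":0},{"x":4,"y":-0.2,"z":0,"twist":0},{"x":6,"y":-0.2,"z":0,"twist":0},{"x":7.5,"y":-0.2,"z":0,"twist":0},{"x":9,"y":-0.2,"z":0,"twist":0},{"x":9.5,"y":-0.2,"z":0,"twist":0},{"x":9.5,"y":-0.2,"z":0,"twist":0},{"x":9.5,"y":-0.2,"z":0,"twist":0}]' 1; python3 -c "
from h import *
to(.626,-.057,.041,-5.9);tl()"
```

```text
shift cm [ 9.55 -0.32  0.1 ] len 9.6 twist 0.002 yaw -5.81
t: 2.87
eef_pos: [0.6265, -0.0559, 0.0431]
eef_rot: [[0.002, 0.101, 0.995], [-0.0, 0.995, -0.101], [-1.0, -0.0, 0.003]]
contact_force: [0.5, -0.9, 1.4]
width: 0.0851
shift cm [ 0.21 -0.11 -0.04] len 0.2 twist 0.001 yaw -5.81
2.8667 [ 0.6265 -0.0559  0.0431] 0.08512453481484548 [ 0.5307 -0.8758  1.4349]
[[ 0.0025  0.1013  0.9949]
 [-0.0004  0.9949 -0.1013]
 [-1.     -0.0002  0.0025]]
```

Close, then lift.

```bash
R='{"x":0,"y":0,"z":0,"twist":0}'; python3 -m creep '[{"x":0.2,"y":-0.1,"z":0,"twist":0},{"x":0.2,"y":-0.1,"z":0,"twist":0},{"x":0.2,"y":-0.1,"z":0,"twist":0},{"x":0.2,"y":-0.1,"z":0,"twist":0},{"x":0.2,"y":-0.1,"z":0,"twist":0},{"x":0.2,"y":-0.1,"z":0,"twist":0},{"x":0.2,"y":-0.1,"z":0,"twist":0},{"x":0.2,"y":-0.1,"z":0,"twist":0}]' -1 70;  python3 -m creep '[{"x":0,"y":0,"z":0,"twist":0},{"x":0,"y":0,"z":0,"twist":0},{"x":-2,"y":0,"z":0,"twist":0},{"x":-4,"y":0,"z":0,"twist":0},{"x":-7,"y":0,"z":0,"twist":0},{"x":-10,"y":0,"z":0,"twist":0},{"x":-13,"y":0,"z":0,"twist":0},{"x":-15,"y":0,"z":0,"twist":0}]'; python3 -c "
from h import *
to(.422,.186,.041+.13)"
```

```text
t: 3.53
eef_pos: [0.6257, -0.0571, 0.0402]
eef_rot: [[0.001, 0.102, 0.995], [-0.0, 0.995, -0.102], [-1.0, -0.0, 0.001]]
contact_force: [-2.2, 0.1, 5.4]
width: 0.0318
t: 4.2
eef_pos: [0.6258, -0.0571, 0.1916]
eef_rot: [[0.002, 0.102, 0.995], [-0.0, 0.995, -0.102], [-1.0, -0.0, 0.002]]
contact_force: [0.6, 0.2, -0.8]
width: 0.0314
shift cm [  2.    22.11 -22.75] len 31.8 twist 0.0 yaw -5.84
```

```bash
python3 -m creep '[{"x":0,"y":1.5,"z":-1.5,"twist":0},{"x":0,"y":4,"z":-4,"twist":0},{"x":0,"y":6.5,"z":-6.5,"twist":0},{"x":0,"y":9,"z":-9,"twist":0},{"x":0,"y":11.5,"z":-11.5,"twist":0},{"x":0,"y":14,"z":-14,"twist":0},{"x":0,"y":16.5,"z":-16.5,"twist":0},{"x":0,"y":19,"z":-19,"twist":0}]'; python3 -m creep '[{"x":0,"y":1.5,"z":-2,"twist":0},{"x":0,"y":2.5,"z":-3.2,"twist":0},{"x":0,"y":3.1,"z":-3.7,"twist":0},{"x":0.5,"y":3.1,"z":-3.7,"twist":0},{"x":1,"y":3.1,"z":-3.7,"twist":0},{"x":1.5,"y":3.1,"z":-3.7,"twist":0},{"x":1.5,"y":3.1,"z":-3.7,"twist":0},{"x":1.5,"y":3.1,"z":-3.7,"twist":0}]'
python3 - <<'E'
from h import *
tl(); S=env.read_camera("side");T=env.read_camera("top")
crop(S,"pics/b_s.png",240,130,100,130,4);crop(T,"pics/b_t.png",230,155,100,100,4)
a=cv2.imread("pics/b_s.png");b=cv2.imread("pics/b_t.png");b=cv2.copyMakeBorder(b,0,a.shape[0]-b.shape[0],0,0,0)
cv2.imwrite("pics/b.png",np.hstack([a,b]));p=env.get_state()["eef_pos"]
print("foot proj",proj("side",[p[0],p[1],p[2]-.041]),"lid est",proj("side",[.422,.186,.115]))
E
```

```text
t: 4.87
eef_pos: [0.4537, 0.1522, 0.188]
eef_rot: [[-0.002, 0.102, 0.995], [-0.0, 0.995, -0.102], [-1.0, -0.0, -0.002]]
contact_force: [0.7, 0.3, -2.0]
width: 0.0314
t: 5.53
eef_pos: [0.422, 0.1851, 0.1734]
eef_rot: [[-0.002, 0.103, 0.995], [-0.001, 0.995, -0.103], [-1.0, -0.001, -0.002]]
contact_force: [-0.4, -0.2, -1.9]
width: 0.0317
5.5333 [0.422  0.1851 0.1734] 0.03170103887949409 [-0.404  -0.1821 -1.9203]
[[-0.0017  0.1032  0.9947]
 [-0.0007  0.9947 -0.1032]
 [-1.     -0.0009 -0.0016]]
foot proj (np.float64(285.4669213914062), np.float64(206.63905355315003)) lid est (np.float64(285.5866922032417), np.float64(212.05850143813512))
```

View pics/b.png

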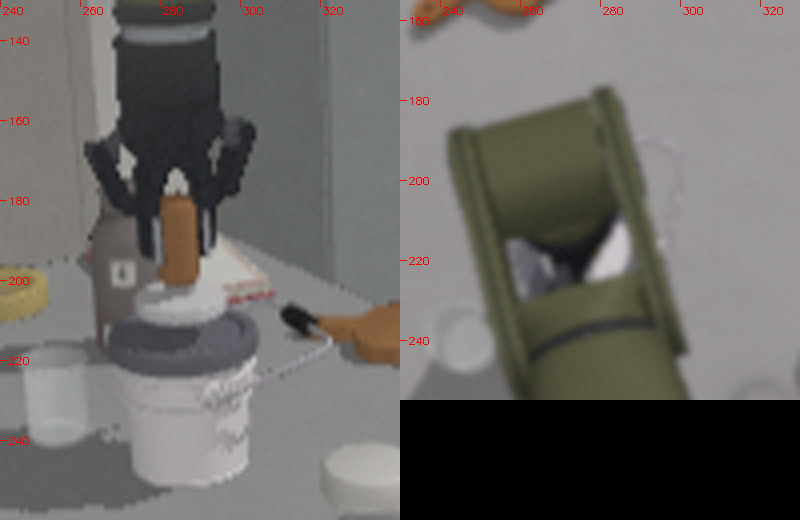

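The side view shows the seater foot centred at about x=285 over the lid centre at 285.6, upright, with a gap below it. I'll press down in small steps.

```bash
python3 -m creep '[{"x":0.6,"y":0,"z":0,"twist":0},{"x":1.2,"y":0,"z":0,"twist":0},{"x":1.7,"y":0,"z":0,"twist":0},{"x":2.0,"y":0,"z":0,"twist":0},{"x":2.2,"y":0,"z":0,"twist":0},{"x":2.4,"y":0,"z":0,"twist":0},{"x":2.4,"y":0,"z":0,"twist":0},{"x":2.4,"y":0,"z":0,"twist":0}]' - 90; python3 -m creep '[{"x":0.1,"y":0,"z":0,"twist":0},{"x":0.2,"y":0,"z":0,"twist":0},{"x":0.3,"y":0,"z":0,"twist":0},{"x":0.4,"y":0,"z":0,"twist":0},{"x":0.5,"y":0,"z":0,"twist":0},{"x":0.6,"y":0,"z":0,"twist":0},{"x":0.65,"y":0,"z":0,"twist":0},{"x":0.65,"y":0,"z":0,"twist":0}]'
```

```text
t: 6.3
eef_pos: [0.422, 0.186, 0.1504]
eef_rot: [[0.0, 0.102, 0.995], [0.0, 0.995, -0.102], [-1.0, 0.0, 0.0]]
contact_force: [0.6, 0.5, -2.4]
width: 0.0315
t: 6.97
eef_pos: [0.4223, 0.1861, 0.1441]
eef_rot: [[0.001, 0.102, 0.995], [0.0, 0.995, -0.102], [-1.0, 0.001, 0.001]]
contact_force: [0.5, -1.0, -1.1]
width: 0.0311
```

```bash
python3 -m creep '[{"x":0.1,"y":0,"z":0,"twist":0},{"x":0.15,"y":0,"z":0,"twist":0},{"x":0.2,"y":0,"z":0,"twist":0},{"x":0.2,"y":0,"z":0,"twist":0}]'; python3 -m creep '[{"x":0.1,"y":0,"z":0,"twist":0},{"x":0.2,"y":0,"z":0,"twist":0},{"x":0.2,"y":0,"z":0,"twist":0},{"x":0.2,"y":0,"z":0,"twist":0}]'
```

```text
t: 7.3
eef_pos: [0.4224, 0.1861, 0.1431]
eef_rot: [[0.001, 0.102, 0.995], [0.0, 0.995, -0.102], [-1.0, 0.0, 0.001]]
contact_force: [-2.5, -1.3, 6.8]
width: 0.0314
t: 7.63
eef_pos: [0.4226, 0.1862, 0.1431]
eef_rot: [[0.001, 0.102, 0.995], [0.0, 0.995, -0.102], [-1.0, 0.0, 0.001]]
contact_force: [-7.0, -1.9, 16.2]
width: 0.0313
```

A hard stop at TCP 0.1431 equals 0.103 plus the 0.040 grip offset, so the lid is home. Now I'll lift and return the seater to its old spot.

```bash
python3 -m creep '[{"x":0.1,"y":0,"z":0,"twist":0},{"x":0.1,"y":0,"z":0,"twist":0},{"x":-0.5,"y":0,"z":0,"twist":0},{"x":-1.5,"y":0,"z":0,"twist":0},{"x":-3,"y":0,"z":0,"twist":0},{"x":-4.5,"y":0,"z":0,"twist":0},{"x":-5,"y":0,"z":0,"twist":0},{"x":-5,"y":0,"z":0,"twist":0}]'; python3 -m creep '[{"x":0,"y":-1.5,"z":1.5,"twist":0},{"x":0,"y":-4,"z":4,"twist":0},{"x":0,"y":-7,"z":7,"twist":0},{"x":0,"y":-10,"z":10,"twist":0},{"x":0,"y":-13,"z":13,"twist":0},{"x":0,"y":-16,"z":16.5,"twist":0},{"x":0,"y":-19,"z":19.5,"twist":0},{"x":0,"y":-21,"z":21.5,"twist":0}]';  python3 -c "
from h import *
to(.626,-.057,.0405)"
```

```text
t: 8.3
eef_pos: [0.4227, 0.1862, 0.1911]
eef_rot: [[0.002, 0.102, 0.995], [0.001, 0.995, -0.102], [-1.0, 0.001, 0.002]]
contact_force: [-0.4, -0.3, -1.6]
width: 0.0311
t: 8.97
eef_pos: [0.615, -0.0472, 0.1877]
eef_rot: [[-0.002, 0.103, 0.995], [0.0, 0.995, -0.103], [-1.0, -0.0, -0.002]]
contact_force: [0.6, -0.3, -1.3]
width: 0.0314
shift cm [14.72 -0.86  1.23] len 14.8 twist 0.0 yaw -5.9
```

```bash
python3 -m creep '[{"x":0,"y":-0.8,"z":0.6,"twist":0},{"x":2.5,"y":-0.8,"z":0.6,"twist":0},{"x":5.5,"y":-0.8,"z":0.6,"twist":0},{"x":8.5,"y":-0.8,"z":0.6,"twist":0},{"x":11,"y":-0.8,"z":0.6,"twist":0},{"x":13,"y":-0.8,"z":0.6,"twist":0},{"x":14,"y":-0.8,"z":0.6,"twist":0},{"x":14,"y":-0.8,"z":0.6,"twist":0}]';  python3 -m creep '[{"x":0.2,"y":0,"z":0,"twist":0},{"x":0.4,"y":0,"z":0,"twist":0},{"x":0.6,"y":0,"z":0,"twist":0},{"x":0.6,"y":0,"z":0,"twist":0}]'
```

```text
t: 9.63
eef_pos: [0.6163, -0.0526, 0.0453]
eef_rot: [[-0.008, 0.102, 0.995], [0.001, 0.995, -0.102], [-1.0, 0.001, -0.008]]
contact_force: [-0.8, -0.2, -2.5]
width: 0.0312
t: 9.97
eef_pos: [0.6204, -0.0535, 0.045]
eef_rot: [[0.002, 0.102, 0.995], [-0.0, 0.995, -0.102], [-1.0, -0.0, 0.002]]
contact_force: [-0.8, -1.3, -1.6]
width: 0.0311
```

```bash
python3 -m creep '[{"x":0,"y":0,"z":0,"twist":0},{"x":0.1,"y":0,"z":0,"twist":0},{"x":0.2,"y":0,"z":0,"twist":0},{"x":0.3,"y":0,"z":0,"twist":0}]'; python3 -m creep '[{"x":0.1,"y":0,"z":0,"twist":0},{"x":0.2,"y":0,"z":0,"twist":0},{"x":0.2,"y":0,"z":0,"twist":0},{"x":0.2,"y":0,"z":0,"twist":0}]'
```

```text
t: 10.3
eef_pos: [0.6197, -0.0535, 0.041]
eef_rot: [[0.0, 0.102, 0.995], [-0.0, 0.995, -0.102], [-1.0, -0.0, 0.0]]
contact_force: [-0.0, -0.1, -2.2]
width: 0.0312
t: 10.63
eef_pos: [0.6197, -0.0535, 0.0403]
eef_rot: [[-0.0, 0.102, 0.995], [-0.0, 0.995, -0.102], [-1.0, -0.0, -0.0]]
contact_force: [-4.1, -0.8, 6.9]
width: 0.0312
```

Seated on the bench. Open, rise, and go to the bail.

```bash
python3 -m creep '[{"x":-0.1,"y":0,"z":0,"twist":0},{"x":-0.1,"y":0,"z":0,"twist":0},{"x":-0.1,"y":0,"z":0,"twist":0},{"x":-0.1,"y":0,"z":0,"twist":0},{"x":-0.1,"y":0,"z":0,"twist":0},{"x":-0.1,"y":0,"z":0,"twist":0}]' 1; python3 -m creep '[{"x":-1,"y":0,"z":0,"twist":0},{"x":-3,"y":0,"z":0,"twist":0},{"x":-6,"y":0,"z":0,"twist":0},{"x":-9,"y":0,"z":0,"twist":0},{"x":-12,"y":0,"z":0,"twist":0},{"x":-15,"y":0,"z":0,"twist":0},{"x":-15,"y":0,"z":0,"twist":0},{"x":-15,"y":0,"z":0,"twist":0}]'
python3 - <<'E'
from h import *
S=env.read_camera("side");T=env.read_camera("top")
cv2.imwrite("pics/c_side.png",S);cv2.imwrite("pics/c_top.png",T)
m=np.zeros(T.shape[:2],np.uint8)
def cen(I,b,th):
    M=np.zeros(I.shape[:2],np.uint8);x0,y0,x1,y1=b;M[y0:y1,x0:x1]=(I.astype(int).sum(2)<th)[y0:y1,x0:x1]
    n,l,st,c=cv2.connectedComponentsWithStats(M);k=1+np.argmax(st[1:,4]);return c[k],st[k]
a,sa=cen(S,(305,200,322,218),160);b,sb=cen(T,(270,180,295,198),160);print(a,sa,b,sb,tri(a,b))
for y,z in((.1754,.17),):to(.524,.1754,.17)
E
```

```text
t: 11.13
eef_pos: [0.6195, -0.0535, 0.0397]
eef_rot: [[-0.0, 0.102, 0.995], [0.0, 0.995, -0.102], [-1.0, 0.0, -0.0]]
contact_force: [-0.1, -0.2, -0.8]
width: 0.0854
t: 11.8
eef_pos: [0.6213, -0.0537, 0.1938]
eef_rot: [[0.006, 0.102, 0.995], [-0.001, 0.995, -0.102], [-1.0, -0.0, 0.006]]
contact_force: [-0.3, 0.7, -1.3]
width: 0.0854
[314.06451613 209.41935484] [311 207   8   7  31] [281.07407407 188.77777778] [277 187   9   4  27] (array([0.52417333, 0.17545077, 0.10226427]), np.float64(0.002640139427874704))
shift cm [  1.95  21.79 -11.79] len 24.8 twist 0.0 yaw -5.84
```

```bash
python3 -m creep '[{"x":0,"y":3,"z":-1.6,"twist":0},{"x":0,"y":6,"z":-3.2,"twist":0},{"x":0,"y":9,"z":-4.8,"twist":0},{"x":0,"y":12,"z":-6.4,"twist":0},{"x":0,"y":15,"z":-8.1,"twist":0},{"x":0,"y":18,"z":-9.7,"twist":0},{"x":0.5,"y":20.5,"z":-11.1,"twist":0},{"x":1,"y":21.8,"z":-11.8,"twist":0}]' -0.05; python3 -m creep '[{"x":0.5,"y":0,"z":0,"twist":0},{"x":1,"y":0,"z":0,"twist":0},{"x":1,"y":0,"z":0,"twist":0},{"x":1,"y":0,"z":0,"twist":0},{"x":1,"y":0,"z":0,"twist":0}]'
python3 - <<'E'
from h import *
S=env.read_camera("side")
crop(S,"pics/d.png",250,150,120,100,5)
p=env.get_state()["eef_pos"];to(.524,.1754,.083)
print(p,proj("side",p),proj("side",[p[0],p[1],.102]))
E
```

```text
t: 12.57
eef_pos: [0.5219, 0.1778, 0.1778]
eef_rot: [[-0.004, 0.099, 0.995], [0.0, 0.995, -0.099], [-1.0, -0.0, -0.003]]
contact_force: [-0.1, 0.1, -0.2]
width: 0.0405
t: 12.98
eef_pos: [0.5248, 0.1745, 0.1696]
eef_rot: [[-0.0, 0.103, 0.995], [-0.0, 0.995, -0.103], [-1.0, -0.0, -0.0]]
contact_force: [-0.2, 0.7, 0.2]
width: 0.0405
shift cm [ 8.69  0.07 -0.1 ] len 8.7 twist 0.0 yaw -5.93
[0.52492152 0.17458986 0.16991523] (np.float64(314.21895030219883), np.float64(189.7131577887007)) (np.float64(314.8007534717703), np.float64(209.43735422069307))
```

View pics/d.png

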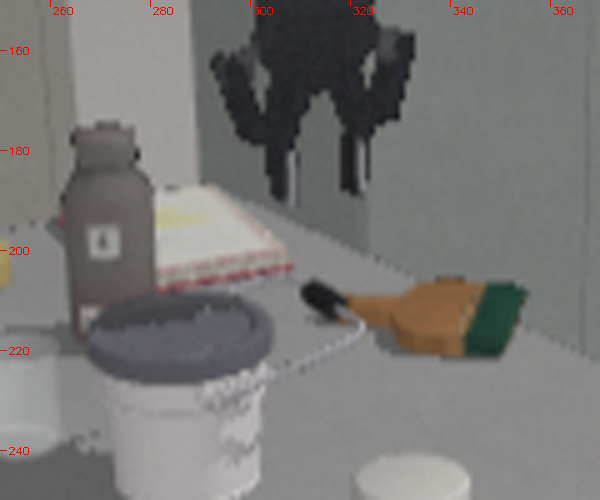

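The side view shows the jaws spanning x=306 to 319 and centred at about 313, above the black roller at (313,209). The lid is home on the pail. I'll descend and close lightly.

```bash
python3 -m creep '[{"x":1.5,"y":0,"z":-0.1,"twist":0},{"x":3,"y":0,"z":-0.1,"twist":0},{"x":4.5,"y":0,"z":-0.1,"twist":0},{"x":6,"y":0,"z":-0.1,"twist":0},{"x":7.5,"y":0,"z":-0.1,"twist":0},{"x":8.4,"y":0,"z":-0.1,"twist":0},{"x":8.6,"y":0,"z":-0.1,"twist":0},{"x":8.6,"y":0,"z":-0.1,"twist":0}]'; python3 -m creep '[{"x":0,"y":0,"z":0,"twist":0},{"x":0,"y":0,"z":0,"twist":0},{"x":0,"y":0,"z":0,"twist":0},{"x":0,"y":0,"z":0,"twist":0},{"x":0,"y":0,"z":0,"twist":0},{"x":0,"y":0,"z":0,"twist":0}]' -1 35
```

```text
t: 13.7
eef_pos: [0.5233, 0.1752, 0.0834]
eef_rot: [[-0.001, 0.102, 0.995], [-0.0, 0.995, -0.102], [-1.0, -0.0, -0.001]]
contact_force: [0.4, -0.4, 0.1]
width: 0.0411
t: 14.2
eef_pos: [0.5239, 0.1758, 0.0846]
eef_rot: [[0.001, 0.102, 0.995], [0.001, 0.995, -0.102], [-1.0, 0.001, 0.001]]
contact_force: [0.4, 1.1, 1.7]
width: 0.0169
```

Roller gripped (width reading 17 mm, in line with the earlier 1.6 mm offset on the handle). I'll swing it along the arc of radius 105 mm.

```bash
python3 -m creep '[{"x":-0.7,"y":0,"z":-0.18,"twist":0},{"x":-1.4,"y":0,"z":-0.4,"twist":0},{"x":-2.15,"y":0,"z":-0.73,"twist":0},{"x":-2.85,"y":0,"z":-1.06,"twist":0},{"x":-3.55,"y":0,"z":-1.5,"twist":0},{"x":-4.15,"y":0,"z":-1.92,"twist":0},{"x":-4.8,"y":0,"z":-2.45,"twist":0},{"x":-5.3,"y":0,"z":-2.96,"twist":0}]'
```

```text
t: 14.87
eef_pos: [0.4936, 0.1787, 0.1379]
eef_rot: [[0.001, 0.102, 0.995], [0.0, 0.995, -0.102], [-1.0, 0.0, 0.001]]
contact_force: [0.9, 1.1, 0.5]
width: 0.0168
```

```bash
python3 -m creep '[{"x":-0.56,"y":0,"z":-0.63,"twist":0},{"x":-1.0,"y":0,"z":-1.2,"twist":0},{"x":-1.48,"y":0,"z":-1.92,"twist":0},{"x":-1.83,"y":0,"z":-2.56,"twist":0},{"x":-2.19,"y":0,"z":-3.33,"twist":0},{"x":-2.44,"y":0,"z":-4.02,"twist":0},{"x":-2.68,"y":0,"z":-4.83,"twist":0},{"x":-2.83,"y":0,"z":-5.55,"twist":0}]'; python3 -m creep '[{"x":-0.08,"y":0,"z":-0.6,"twist":0},{"x":-0.12,"y":0,"z":-1.1,"twist":0},{"x":-0.15,"y":0,"z":-1.6,"twist":0},{"x":-0.15,"y":0,"z":-1.8,"twist":0},{"x":-0.15,"y":0,"z":-1.8,"twist":0},{"x":-0.15,"y":0,"z":-1.8,"twist":0}]'
python3 - <<'E'
from h import *
cv2.imwrite("pics/e_side.png",env.read_camera("side"));crop("pics/e_side.png","pics/e.png",220,130,130,130,4)
p=env.get_state()["eef_pos"];u=np.array([.981,-.195])
seat=np.array([.601,-.265]);f=seat-.10*u;print("front",f);to(f[0],f[1],.30-.0187,-11.25)
E
```

```text
t: 15.53
eef_pos: [0.4379, 0.1843, 0.1653]
eef_rot: [[-0.0, 0.102, 0.995], [0.0, 0.995, -0.102], [-1.0, 0.0, -0.0]]
contact_force: [0.6, 1.4, 1.3]
width: 0.0168
t: 16.03
eef_pos: [0.4207, 0.1861, 0.1665]
eef_rot: [[-0.0, 0.102, 0.995], [-0.0, 0.995, -0.102], [-1.0, -0.0, -0.0]]
contact_force: [-0.2, 1.5, 1.2]
width: 0.0169
front [ 0.5029 -0.2455]
shift cm [-11.48 -42.09  12.56] len 45.4 twist 0.094 yaw -5.85
```

View pics/e.png

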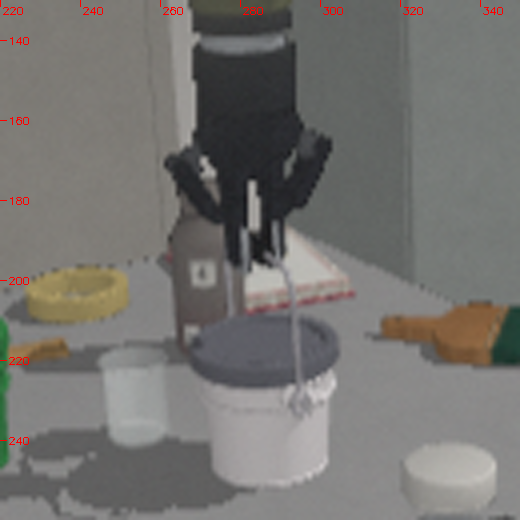

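The side view shows the bail upright: roller in the jaws at (282,193), wires straight down to the ears at (294,228), and the pail standing level on the bench. Now a slow lift, and a check of the seat against the side view.

```bash
python3 -m creep '[{"x":-0.3,"y":0,"z":0,"twist":0},{"x":-0.8,"y":0,"z":0,"twist":0},{"x":-1.6,"y":0,"z":0,"twist":0},{"x":-2.6,"y":0,"z":0,"twist":0},{"x":-3.8,"y":0,"z":0,"twist":0},{"x":-5,"y":0,"z":0,"twist":0},{"x":-6.2,"y":0,"z":0,"twist":0},{"x":-7.4,"y":0,"z":0,"twist":0}]' - 60;python3 -m creep '[{"x":-1.2,"y":0,"z":0,"twist":0},{"x":-2.4,"y":0,"z":0,"twist":0},{"x":-3.6,"y":0,"z":0,"twist":0},{"x":-4.6,"y":0,"z":0,"twist":0},{"x":-5.4,"y":0,"z":0,"twist":0},{"x":-5.8,"y":0,"z":0,"twist":0},{"x":-6,"y":0,"z":0,"twist":0},{"x":-6,"y":0,"z":0,"twist":0}]'
python3 - <<'E'
from h import *
np.set_printoptions(precision=4,suppress=True)
a,b=onz("side",436,191.7,.250),onz("side",457,201,.250)
print("saddles",a,b,"mid",(a+b)/2,"gap",np.linalg.norm(a-b),"yaw",np.degrees(np.arctan2(a[1]-b[1],a[0]-b[0]))-90)
print("pred saddle px",[proj("side",[.601+.036*s*.195,-.265+.036*s*.981,.25]) for s in(1,-1)])
to(.503,-.2455,.31-.0187,-11.25)
crop("pics/c_side.png","pics/f.png",420,165,75,60,10,5)
E
```

```text
t: 16.75
eef_pos: [0.421, 0.186, 0.2423]
eef_rot: [[0.001, 0.102, 0.995], [0.0, 0.995, -0.102], [-1.0, 0.0, 0.001]]
contact_force: [1.1, -0.4, -5.7]
width: 0.0162
t: 17.42
eef_pos: [0.4209, 0.1861, 0.3008]
eef_rot: [[0.0, 0.102, 0.995], [-0.0, 0.995, -0.102], [-1.0, -0.0, 0.0]]
contact_force: [-0.4, -1.3, -6.0]
width: 0.0165
saddles [ 0.6127 -0.2261  0.25  ] [ 0.5966 -0.2975  0.25  ] mid [ 0.6046 -0.2618  0.25  ] gap 0.07327151549515884 yaw -12.729248866987604
pred saddle px [(np.float64(435.9560835129598), np.float64(192.46558341766777)), (np.float64(457.34116779633916), np.float64(201.5773758362968))]
shift cm [  0.95 -42.1   12.56] len 43.9 twist 0.094 yaw -5.84
```

View pics/f.png

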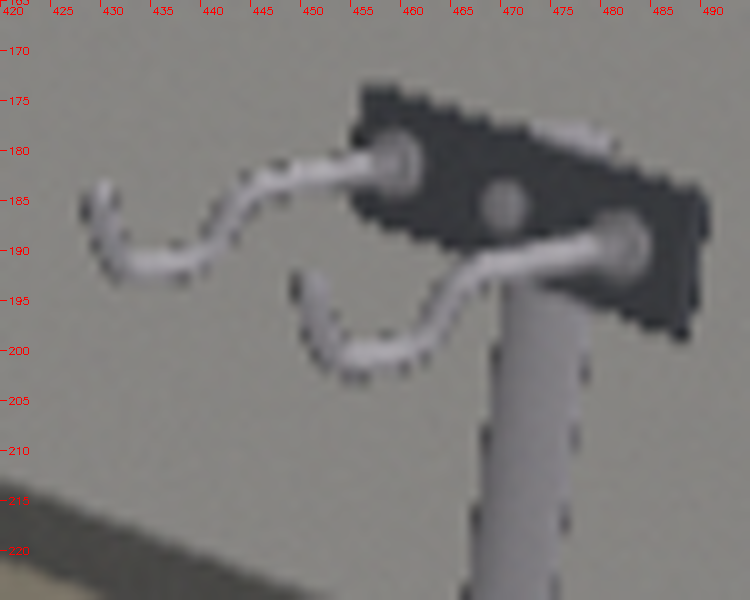

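The crop shows the saddle bottoms at about (435,192) and (456.5,201.5). My seat estimate (0.602,-0.264) predicts (436,192.5) and (457.3,201.6), so it agrees within about 1 px. I'll carry the pail to the front of the stand with gentle ramps.

```bash
python3 -m creep '[{"x":0,"y":-0.5,"z":0.15,"twist":0.01},{"x":0,"y":-1.5,"z":0.45,"twist":0.02},{"x":0,"y":-3.2,"z":0.95,"twist":0.03},{"x":0,"y":-5.4,"z":1.6,"twist":0.04},{"x":0,"y":-8,"z":2.4,"twist":0.05},{"x":0,"y":-10.7,"z":3.2,"twist":0.065},{"x":0,"y":-13.5,"z":4,"twist":0.08},{"x":0,"y":-16.3,"z":4.85,"twist":0.094}]'; python3 -c "
from h import *
to(.503,-.2455,.31-.0187,-11.25)"
```

```text
t: 18.08
eef_pos: [0.452, 0.0168, 0.2999]
eef_rot: [[-0.001, 0.196, 0.981], [-0.001, 0.981, -0.196], [-1.0, -0.001, -0.001]]
contact_force: [-0.9, 0.7, -6.4]
width: 0.0157
shift cm [  0.87 -24.72  10.14] len 26.7 twist -0.001 yaw -11.32
```

```bash
python3 -m creep '[{"x":0,"y":-2.8,"z":1.1,"twist":0},{"x":0,"y":-5.6,"z":2.2,"twist":0},{"x":0,"y":-8.4,"z":3.4,"twist":0},{"x":0,"y":-11.2,"z":4.6,"twist":0},{"x":0,"y":-14,"z":5.7,"twist":0},{"x":0,"y":-16.6,"z":6.8,"twist":0},{"x":0,"y":-18.9,"z":7.7,"twist":0},{"x":0,"y":-20.8,"z":8.5,"twist":0}]';python3 -m creep '[{"x":0,"y":-1.5,"z":0.6,"twist":0},{"x":0,"y":-2.6,"z":1.1,"twist":0},{"x":0,"y":-3.4,"z":1.4,"twist":0},{"x":0,"y":-3.8,"z":1.6,"twist":0},{"x":0,"y":-3.9,"z":1.6,"twist":0},{"x":0,"y":-3.9,"z":1.6,"twist":0},{"x":0,"y":-3.9,"z":1.6,"twist":0},{"x":0,"y":-3.9,"z":1.6,"twist":0}]'
python3 - <<'E'
from h import *
S=env.read_camera("side");T=env.read_camera("top")
crop(S,"pics/g_s.png",370,120,130,150,4)
cv2.imwrite("pics/g_top.png",T);tl()
p=env.get_state()["eef_pos"];print("roller px",proj("side",p+[0,0,.0187]))
to(.602,-.264,.31-.0187,-11.25)
E
```

```text
t: 18.75
eef_pos: [0.4945, -0.2045, 0.2996]
eef_rot: [[-0.002, 0.197, 0.98], [-0.0, 0.98, -0.197], [-1.0, -0.001, -0.002]]
contact_force: [0.1, -0.2, -6.1]
width: 0.0161
t: 19.42
eef_pos: [0.5035, -0.2422, 0.3008]
eef_rot: [[0.0, 0.194, 0.981], [0.0, 0.981, -0.194], [-1.0, 0.0, 0.0]]
contact_force: [0.5, 0.2, -5.7]
width: 0.0159
19.5167 [ 0.5035 -0.2423  0.3008] 0.016209419417127297 [ 1.0156 -0.1408 -5.5352]
[[ 0.0002  0.1939  0.981 ]
 [ 0.      0.981  -0.1939]
 [-1.      0.      0.0002]]
roller px (np.float64(412.3684639040913), np.float64(173.6443947350764))
shift cm [ 0.95 -0.21 10.09] len 10.1 twist 0.001 yaw -11.18
```

View pics/g_s.png

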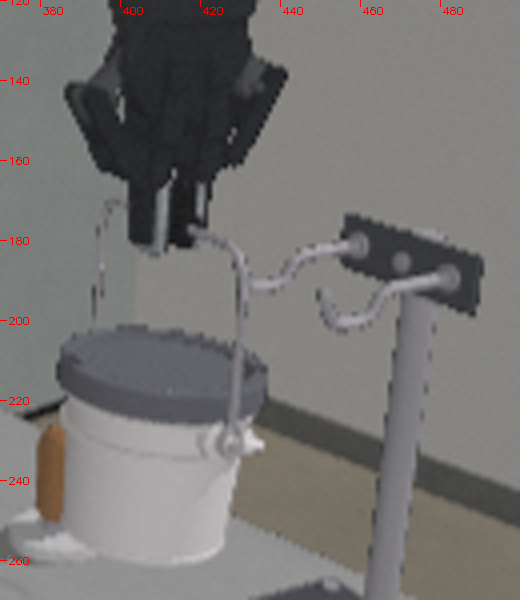

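The side view shows the pail hanging level from the roller at about (412,175) in front of the prongs, its wire higher than the prong tips, with the seater standing behind. I'll advance over the seat.

```bash
python3 -m creep '[{"x":0,"y":-0.1,"z":0.4,"twist":0},{"x":0,"y":-0.2,"z":1.2,"twist":0},{"x":0,"y":-0.2,"z":2.4,"twist":0},{"x":0,"y":-0.2,"z":3.8,"twist":0},{"x":0,"y":-0.2,"z":5.2,"twist":0},{"x":0,"y":-0.2,"z":6.6,"twist":0},{"x":0,"y":-0.2,"z":8,"twist":0},{"x":0,"y":-0.2,"z":9.1,"twist":0}]';python3 -m creep '[{"x":0,"y":0,"z":0.6,"twist":0},{"x":0,"y":0,"z":1,"twist":0},{"x":0.2,"y":0,"z":1,"twist":0},{"x":0.6,"y":0,"z":1,"twist":0},{"x":1.1,"y":0,"z":1,"twist":0},{"x":1.5,"y":0,"z":1,"twist":0},{"x":1.5,"y":0,"z":1,"twist":0},{"x":1.5,"y":0,"z":1,"twist":0}]'
python3 - <<'E'
from h import *
S=env.read_camera("side")
crop(S,"pics/i_s.png",410,130,90,130,5,10)
to(.602,-.264,.26-.0187,-11.25)
E
```

```text
t: 20.18
eef_pos: [0.5939, -0.2629, 0.3002]
eef_rot: [[0.0, 0.194, 0.981], [0.0, 0.981, -0.194], [-1.0, 0.0, 0.0]]
contact_force: [0.6, 0.3, -5.5]
width: 0.0158
t: 20.85
eef_pos: [0.6015, -0.2644, 0.2848]
eef_rot: [[-0.001, 0.195, 0.981], [0.001, 0.981, -0.195], [-1.0, 0.0, -0.001]]
contact_force: [-0.2, -0.1, -5.6]
width: 0.0161
shift cm [4.41 0.06 0.01] len 4.4 twist 0.0 yaw -11.24
```

View pics/i_s.png

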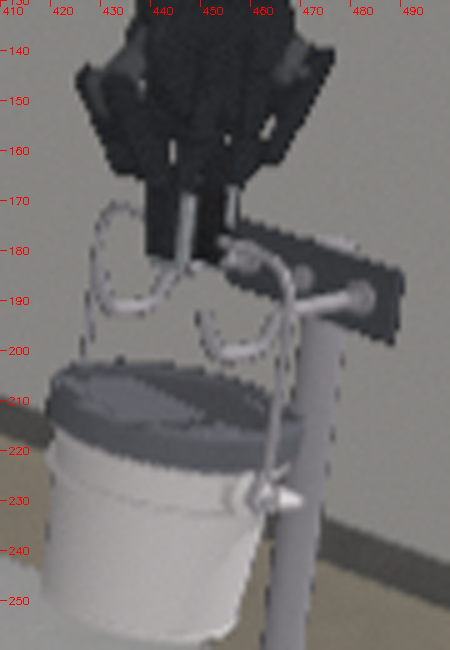

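The side view shows the wire above both saddles, with the near saddle at (455,200) and the far one at (436,191), and the roller between the prongs. Lowering.

```bash
python3 -m creep '[{"x":0.3,"y":0,"z":0,"twist":0},{"x":0.9,"y":0,"z":0,"twist":0},{"x":1.6,"y":0,"z":0,"twist":0},{"x":2.3,"y":0,"z":0,"twist":0},{"x":2.9,"y":0,"z":0,"twist":0},{"x":3.4,"y":0,"z":0,"twist":0},{"x":3.7,"y":0,"z":0,"twist":0},{"x":3.7,"y":0,"z":0,"twist":0}]';python3 -m creep '[{"x":0.1,"y":0,"z":0,"twist":0},{"x":0.3,"y":0,"z":0,"twist":0},{"x":0.4,"y":0,"z":0,"twist":0},{"x":0.4,"y":0,"z":0,"twist":0}]'
```

```text
t: 21.57
eef_pos: [0.6017, -0.2644, 0.2471]
eef_rot: [[-0.002, 0.195, 0.981], [0.001, 0.981, -0.195], [-1.0, 0.001, -0.002]]
contact_force: [-0.7, 0.8, -5.6]
width: 0.0162
t: 21.9
eef_pos: [0.6021, -0.2646, 0.2446]
eef_rot: [[0.0, 0.195, 0.981], [-0.0, 0.981, -0.195], [-1.0, -0.0, 0.0]]
contact_force: [0.5, -0.1, -6.3]
width: 0.0161
```

```bash
python3 -m creep '[{"x":0.1,"y":0,"z":0,"twist":0},{"x":0.2,"y":0,"z":0,"twist":0},{"x":0.2,"y":0,"z":0,"twist":0},{"x":0.2,"y":0,"z":0,"twist":0}]';python3 -m creep '[{"x":0.1,"y":0,"z":0,"twist":0},{"x":0.2,"y":0,"z":0,"twist":0},{"x":0.2,"y":0,"z":0,"twist":0},{"x":0.2,"y":0,"z":0,"twist":0}]'
```

```text
t: 22.23
eef_pos: [0.6023, -0.2647, 0.2434]
eef_rot: [[0.001, 0.195, 0.981], [-0.0, 0.981, -0.195], [-1.0, -0.0, 0.001]]
contact_force: [-0.5, 0.6, -2.9]
width: 0.016
t: 22.57
eef_pos: [0.6025, -0.2648, 0.243]
eef_rot: [[0.002, 0.195, 0.981], [-0.001, 0.981, -0.195], [-1.0, -0.001, 0.002]]
contact_force: [-4.4, 2.0, 6.1]
width: 0.0158
```

The wire rests on the saddles at roller height of about 0.261. I'll ease off, open and rise.

```bash
python3 -m creep '[{"x":-0.1,"y":0,"z":0,"twist":0},{"x":-0.2,"y":0,"z":0,"twist":0},{"x":-0.2,"y":0,"z":0,"twist":0}]'; python3 -m creep '[{"x":0,"y":0,"z":0,"twist":0},{"x":0,"y":0,"z":0,"twist":0},{"x":0,"y":0,"z":0,"twist":0},{"x":0,"y":0,"z":0,"twist":0},{"x":0,"y":0,"z":0,"twist":0},{"x":0,"y":0,"z":0,"twist":0}]' 0;python3 -m creep '[{"x":-0.5,"y":0,"z":0,"twist":0},{"x":-1.5,"y":0,"z":0,"twist":0},{"x":-3,"y":0,"z":0,"twist":0},{"x":-5,"y":0,"z":0,"twist":0},{"x":-7,"y":0,"z":0,"twist":0},{"x":-9,"y":0,"z":0,"twist":0},{"x":-11,"y":0,"z":0,"twist":0},{"x":-12,"y":0,"z":0,"twist":0}]';python3 -m creep '[{"x":-1,"y":2,"z":-2,"twist":0},{"x":-2,"y":4,"z":-5,"twist":0},{"x":-2,"y":6,"z":-8,"twist":0},{"x":-2,"y":8,"z":-11,"twist":0},{"x":-2,"y":11,"z":-14,"twist":0},{"x":-2,"y":14,"z":-17,"twist":0},{"x":-2,"y":16,"z":-18,"twist":0},{"x":-2,"y":16,"z":-18,"twist":0}]'
python3 - <<'E'
from h import *
S=env.read_camera("side");T=env.read_camera("top")
cv2.imwrite("pics/j_side.png",S);cv2.imwrite("pics/j_top.png",T)
crop(S,"pics/j_s.png",370,150,120,130,4,10);crop(T,"pics/j_t.png",335,105,110,130,4,10)
cv2.imwrite("pics/j.png",np.hstack([cv2.imread("pics/j_s.png")[:,:],cv2.imread("pics/j_t.png")])[:,:800])
E
```

```text
t: 22.82
eef_pos: [0.6024, -0.2647, 0.2431]
eef_rot: [[0.001, 0.195, 0.981], [-0.0, 0.981, -0.195], [-1.0, -0.0, 0.001]]
contact_force: [-1.7, 0.3, 2.3]
width: 0.0164
t: 23.32
eef_pos: [0.6022, -0.2646, 0.2425]
eef_rot: [[-0.0, 0.195, 0.981], [0.0, 0.981, -0.195], [-1.0, 0.0, -0.0]]
contact_force: [-0.0, -0.7, -0.4]
width: 0.0426
t: 23.98
eef_pos: [0.603, -0.265, 0.3684]
eef_rot: [[0.006, 0.195, 0.981], [-0.003, 0.981, -0.195], [-1.0, -0.002, 0.007]]
contact_force: [-0.3, -0.5, 0.6]
width: 0.0425
t: 24.65
eef_pos: [0.4553, -0.0695, 0.3847]
eef_rot: [[0.004, 0.191, 0.982], [0.0, 0.982, -0.191], [-1.0, 0.001, 0.004]]
contact_force: [0.1, 1.4, -0.3]
width: 0.0426
```

The viewing limit is reached, so I'll check numerically.

```bash
python3 -m creep '[{"x":0,"y":0,"z":0,"twist":0},{"x":0,"y":0,"z":0,"twist":0},{"x":0,"y":0,"z":0,"twist":0},{"x":0,"y":0,"z":0,"twist":0},{"x":0,"y":0,"z":0,"twist":0},{"x":0,"y":0,"z":0,"twist":0},{"x":0,"y":0,"z":0,"twist":0},{"x":0,"y":0,"z":0,"twist":0}]' >/dev/null
python3 - <<'E'
from h import *
np.set_printoptions(precision=4,suppress=True)
S=env.read_camera("side").astype(int);T=env.read_camera("top").astype(int)
S1=cv2.imread("pics/j_side.png").astype(int)
seat=np.array([.602,-.264,.26]);es,et=proj("side",seat),proj("top",seat);print("seat px",es,et)
def cen(I,f,c,r):
    M=np.zeros(I.shape[:2],np.uint8);x,y=map(int,c);M[y-r:y+r,x-r:x+r]=f(I)[y-r:y+r,x-r:x+r]
    n,l,st,cc=cv2.connectedComponentsWithStats(M)
    if n<2:return None
    k=1+np.argmax(st[1:,4]);print(cc[k],st[k]);return cc[k]
blk=lambda I:I.sum(2)<130
a=cen(S,blk,es,11);b=cen(T,blk,et,9)
if a is not None and b is not None:
    p,e=tri(a,b);d=p-seat;print("roller",p,e,"in seat frame",d[0]*.981-d[1]*.195,d[0]*.195+d[1]*.981,d[2])
org=lambda I:I[...,2]-I[...,0]>40
h=cen(S,org,(386,238),14);ht=cen(T,org,(349,164),12)
if h is not None and ht is not None: print("handle",tri(h,ht))
print("motion",np.abs(S-S1)[150:280,400:490].mean())
lid=lambda I:(I.sum(2)<330)&(I[...,0]-I[...,2]>3)
print("lid");cen(S,lid,proj("side",seat-[0,0,.08]),25)
tl()
E
```

```text
seat px (np.float64(446.59742936642016), np.float64(192.63405569645613)) (np.float64(420.78731336831413), np.float64(155.01668538552434))
[444.7778 192.619 ] [440 189  10  10  63]
[421.2632 154.5526] [416 152  11   6  38]
roller [ 0.6011 -0.2631  0.2609] 0.005866239840460205 in seat frame -0.0011086003184641487 0.0007283452125359884 0.0008819964094837762
[384.5183 237.7706] [380 226  10  24 218]
[345.75 163.25] [345 162   2   3   4]
handle (array([ 0.6304, -0.0442,  0.0517]), np.float64(0.003922943246039219))
motion 0.9851282051282051
lid
[442.0723 228.3652] [420 217  43  24 816]
25.5167 [ 0.4567 -0.0726  0.3826] 0.042860037727642325 [-0.1169 -0.1826  0.3015]
[[-0.0001  0.1948  0.9808]
 [ 0.      0.9808 -0.1948]
 [-1.      0.     -0.0001]]
```

Run:
```python
from h import *
S=env.read_camera("side").astype(int);p=np.array([.6011,-.2635,0])
t=np.linspace(0,6.28,60)
def bb(r,z):
    q=np.array([proj("side",p+[r*np.cos(k),r*np.sin(k),z]) for k in t]);return q.min(0).round(1),q.max(0).round(1)
zb=.26-.187
print("pred lid top",bb(.0585,zb+.107),"lid low",bb(.0585,zb+.095),"foot",bb(.045,zb))
M=np.zeros(S.shape[:2],np.uint8);sub=S[205:245,405:480];M[205:245,405:480]=(sub.sum(2)<330)&(sub[...,0]-sub[...,2]>3)
n,l,st,c=cv2.connectedComponentsWithStats(M);k=1+np.argmax(st[1:,4]);print("lid bbox x0,y0,w,h",st[k])
for y in (255,260,265,270): 
    r=S[y,405:480].min(1);print(y,"bright cols",405+np.where(r>175)[0][[0,-1]] if (r>175).any() else None)
cv2.imwrite("pics/k.png",S.astype(np.uint8))
```

```text
pred lid top (array([418.1, 214.8]), array([468.9, 234.4])) lid low (array([417.8, 219.1]), array([468.3, 239.2])) foot (array([420.6, 254.5]), array([458. , 272.4]))
lid bbox x0,y0,w,h [420 217  43  24 813]
255 bright cols None
260 bright cols None
265 bright cols None
270 bright cols [454 455]
```

Run:
```python
import cv2
S=cv2.imread("pics/k.png").astype(int).sum(2)//3
for y in (226,232,250,258): print(y,list(enumerate(S[y,410:480:2].tolist(),0))and S[y,410:480:2].tolist())
for x in (430,440,450): print(x,S[240:284:2,x].tolist())
```

```text
226 [107, 107, 108, 107, 107, 59, 72, 96, 98, 83, 71, 68, 67, 67, 69, 66, 67, 83, 96, 96, 99, 97, 98, 98, 95, 98, 84, 118, 98, 102, 114, 119, 125, 127, 126]
232 [106, 106, 106, 107, 108, 97, 89, 70, 73, 73, 74, 76, 82, 88, 92, 90, 89, 87, 78, 86, 83, 89, 96, 100, 92, 96, 95, 121, 98, 98, 116, 123, 90, 126, 126]
250 [139, 138, 137, 139, 139, 118, 127, 135, 141, 146, 149, 153, 156, 157, 160, 161, 162, 161, 161, 165, 164, 162, 164, 161, 156, 151, 122, 98, 114, 119, 125, 106, 105, 106, 104]
258 [140, 141, 140, 140, 140, 120, 130, 138, 143, 147, 151, 155, 157, 160, 161, 162, 163, 162, 164, 163, 163, 162, 168, 172, 173, 113, 74, 107, 116, 121, 130, 104, 105, 105, 107]
430 [147, 146, 141, 149, 149, 149, 150, 149, 151, 151, 152, 153, 152, 153, 154, 142, 74, 75, 74, 75, 56, 55]
440 [137, 159, 161, 160, 152, 161, 161, 162, 164, 162, 162, 162, 164, 163, 163, 163, 166, 76, 76, 65, 54, 55]
450 [83, 156, 164, 164, 149, 164, 164, 162, 165, 163, 161, 163, 164, 164, 165, 167, 175, 75, 64, 53, 54, 74]
```

The foot outline (x from 420 to 459, bottom at y=273) matches an upright hung pail, predicted at 420.6 to 458 and 272.4. Handing in.

```bash
python3 -c "
from cell import env
print(env.sign_off())"
```

```text
the job is handed in; nothing more can be done
None
```

I carried out the whole task and handed it in at about 25.7 s of the 72 s allowed. `sign_off` reports no verdict, so the result rests on my own checks.

**What I did**
- **Lid:** I pressed it with the seater until it hit a hard stop. The tool stopped at 0.1431 m, which is where a fully home lid should be.
- **Seater:** I stood it back on the bench about 7 mm from its old spot.
- **Bail:** I swung it upright by the roller while the pail stayed on the bench.
- **Hanging:** I carried the pail to the stand, lowered the wire onto both saddles, let go and moved clear.

**Last checks**
- **Roller position:** it sits about 1 mm from my seat estimate in every direction. The two camera rays missed each other by 6 mm, so the true uncertainty is a few mm.
- **Pail level:** the foot's outline matches an upright hanging pail within about 1 pixel. The lid outline was cut short on its right side by my colour mask (463 against 469 px), so it confirms less.
- **At rest:** two side pictures taken about a second apart showed almost no change, and the wrist force after release was near zero.
- **Seater upright:** the side view shows its handle the same height as at the start. In the top view the arm hid most of it, so its 3D position from that check is not reliable.

I did not recheck the bystanders individually at the end; nothing in the forces suggested a touch. I also used all 12 picture views before the final state, so the end checks are numeric only.

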